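# Seat a specimen jar's stopper with the lever press

### The arm

A 6-joint arm with a two-finger parallel gripper is mounted at the origin on the work surface. World frame = base frame: x ahead of the robot, y to its left, z up, the work surface at z = 0. Lengths are in mm, angles in degrees, forces in N, time in s.
With the tool pointing down it reaches from about 325 to 875 mm from the base axis. Payload 4.4 kg.
Tool frame: the origin (TCP) lies midway between the tips of the shut fingers; the grasp point (between the pads) lies 19 mm behind it; z points along the fingers, y is the line along which they close (so a half turn about z gives the same grasp; the last joint's range is limited). The gripper opens to 85 mm and grips with 20 to 120 N. Pads are 22 mm wide; open, the fingers measure 114 mm over their backs; the gripper's body (76 mm by 85 mm) begins 54 mm behind the grasp point. The pads swing forward as they close: fully open they stand 13 mm farther back than shut.
Start: joints at [-75.544, 11.837, 88.321, -0, 79.842, -8.623], TCP at [225.386, -528.988, 202.382] pointing down, gripper open.
Joint ranges: [-156.59, 156.59], [-49.26, 127.26], [12.9, 141.05], [-63.56, 243.56], [4.71, 150.69], [-161.64, 161.64]. Speed limits (degrees/s): [159.86, 159.86, 180, 180, 180, 180].

### API

Orientations are given as [roll, pitch, yaw] about the fixed x, y, z axes, in that order (R = Rz(yaw) Ry(pitch) Rx(roll)).
In Python, from station import manip, vision gives the robot as it stands.
- The arm moves only by the tool move_arm, never from a script. Its argument "rows" is a list that holds one entry, the list of rows, each a list of 6 numbers: the shift along the world's x, y, z in cm, then the turn, a rotation vector about the world's x, y, z in rad. A call has 1 to 5 rows; each row shifts and turns the commanded pose from where the row before left it; what a row does not reach is not made up. A row lasts 1/10 s, in which the tool goes at most 50 mm and 8.59 degrees, less where a joint would pass 70% of its speed; a pose out of reach is approached as far as the arm can. A call is refused whole if a number of a shift passes 5 or a number of a turn 0.15, either way. A call with a gripper value outside its range is refused whole. "hand" is the finger opening in cm, from 0 to 8.54, set as the call begins (left out, the last holds). The fingers move at their own pace and stop on an object; the grip force is fixed at half the most. Time passes only in rows, so rows that do not move let the fingers close. It gives the time, the measured TCP pose, the force, the opening and the grip force at its end, in the units of the state.
- manip.read_state(): the state, without advancing time (a new reading comes with each control period).
- vision.grab_frame(name): name is "scene" or "top" or "wrist"; returns a dict with "image" (384x512x3 uint8, blue, green, red), "range_z" (384x512 float32, mm along the optical axis (not along the pixel's ray), 0 where there is no reading), "fov_y" (degrees; the focal length in pixels is half the picture's height over the tangent of half this angle, whatever the lens; pixels are square), "cx", "cy" (the principal point, pixels), "cam_to_world" (4x4, takes a point from camera to world coordinates). Camera axes: x right, y up, looking along -z (the intrinsics and any distortion apply to the point x, -y, -z); pixel columns grow to the right and rows downward; lengths in mm; the calibration is good to about 2 mm. A picture is of the moment at which its call begins.
- manip.close_job(): hands the job in; it is judged then, once.
The state is a dict: "clock": time; "q": joint angles; "dq": joint speeds; "effort": joint torques, N m; "eef_pos": TCP position; "ee_rot": TCP orientation; "ft_force": force on the tool from outside, world axes, zero at the start; "torque": the same for the moment, N m; "finger_gap": opening from 0.0 (shut) to 1.0 (fully open); "grip_force": force on a finger pad.
Only numpy, scipy, OpenCV 4.12 (cv2) and the standard library are available. Lean on these libraries where they do the work, as an engineer would, in place of code of your own. Each camera call takes 0.05 s, during which the arm holds its last target. There are 200 camera calls.

### The job

Close the specimen jar that stands on the press's sliding carriage: push the carriage fully home under the ram, then swing the press's sprung lever down to its stop so that the ram seats the stopper, and let the lever come all the way back up. Leave the carriage home, never press the stopper with the gripper itself, and do not shift the two closed jars or the notebook beside the press.

Things in the scene. Friction and masses are not known exactly. Their poses are not given: they have to be found in the camera images.
- press: Grey press fixed to the table: base 290 x 210 x 14 mm, two posts 152 mm apart, cross beam (underside 165, top 200 mm above the table), steel ram hanging from its middle. Origin: on the table below the ram's axis. x axis: the way the carriage slides in (the open side at -x faces the robot); y: the side where the lever sticks out; z up.
- carriage (a joint): Slide of the aluminium carriage that holds the jar in a black nest: 0 = fully out towards the robot, 0.08 m = home against its stop, jar under the ram. It moves along the press's +x, has 2 to 3 N of friction and stays where left. Starts 0 to 0.03.
- carriage_tab (a point): Middle of the top edge (85 mm above the table) of the carriage's upright steel tab: 60 mm wide (press y), 12 mm thick (press x), 60 mm tall, on the robot-side end, 160 mm in -x from the jar's axis. Behind it the carriage's flat plate (90 mm wide, top 28 mm above the table) is free for 110 mm up to the nest. Can be pinched from above or pushed.
- stopper: Grey stopper in the mouth of the 60 mm wide, 80 mm tall glass jar on the carriage: flange 44 mm across, 12 mm thick, plug below. Origin: centre of the flange's underside, 118 to 121 mm above the table at the start (10 to 13 mm proud), 108 mm when seated on the rim; the ram at the lever's stop leaves it at 108 to 109. Slides only down (about 15 N), rides with the carriage.
- lever (a joint): Lever angle: 0 = rest, pointing 40 degrees above level along the press's +y; grows as the handle swings down; 1.1 rad = stop (23 degrees below level). A spring returns it to 0 when let go. The ram sinks 25 mm per rad and meets the stopper at about 0.6 to 0.7 rad. Pushing the handle takes about 2 to 5 N at rest, 10 to 15 N at the stop.
- lever_grip (a point): Point on the axis of the lever's black handle: a level round bar 24 mm thick, 110 mm long, parallel to the press's x, 200 mm from the hinge axis. The point is 9 mm robot-wards of the bar's middle; the 14 mm steel arm joins the bar 56 mm to +x of it. Height at rest about 319 mm, at the stop 112 mm. Moves with the lever.
- lever_hinge (a point): Fixed point on the lever's hinge axis (parallel to the press's x), 190 mm above the table, with the same press x as lever_grip: lever_grip circles about it at 200 mm radius.
- jar_a: Bystander: loose closed glass jar, 60 mm wide, 92 mm tall with its stopper, on the table on the press's -y side. Origin: centre of its underside.
- jar_b: Bystander: another such closed jar on the press's -y side. Origin: centre of its underside.
- notebook: Bystander: notebook 150 x 210 x 14 mm lying flat on the press's +y side, beyond the lever. Origin: centre of its underside.

How it is judged:
By the outcome, as a careful person would: the job done as asked, in the order asked, and still so for the second after the job is handed in, with the robot touching nothing.
It also fails if it takes over 53 s, if anything falls off the work surface, if the arm or the gripper's body presses on something with over 40 N, if the wrist force passes 120 N, or if a joint passes its speed limit or range.

## Working session

There is one attempt and no reset: what is moved stays moved. The work goes in short steps, Python scripts to look and compute and a tool call to move; the robot and the scene stay as the last step left them, time stands still between calls to the robot, and variables do not carry over. Pictures are saved under pics/ and viewed, at most 10 in all, crops included, and the job is handed in when it is done.

Besides the shell and the picture viewer there is one more tool, called as a command line: name --argument value ..., lists and objects as JSON in quotes. move_arm: Moves the arm, as the interface text tells. Its arguments: {"type":"object","properties":{"rows":{"type":"array"},"hand":{"type":"number"}},"required":["rows"]}

```bash
mkdir -p pics; cat > h.py <<'E'
import numpy as np,cv2
from station import manip,vision
def cloud(f):
    h,w=f["range_z"].shape; F=h/2/np.tan(np.radians(f["fov_y"])/2)
    u,v=np.meshgrid(np.arange(w),np.arange(h)); d=f["range_z"].astype(float)
    x=(u-f["cx"])/F*d; y=(v-f["cy"])/F*d
    T=np.array(f["cam_to_world"]); P=np.stack([x,-y,-d],-1)@T[:3,:3].T+T[:3,3]
    P[d==0]=np.nan
    return P
E
python3 - <<'E'
from h import *
for n in("scene","top"):
    f=vision.grab_frame(n); cv2.imwrite(f"pics/{n}0.png",f["image"]); np.save(f"{n}0.npy",cloud(f))
    print({k:v for k,v in f.items() if k not in("image","range_z")})
print(manip.read_state())
E
```

```text
{'fov_y': 45.30920623133775, 'cx': 260.7027612929988, 'cy': 193.30362193847452, 'cam_to_world': array([[ 1.39936087e-01, -5.49080969e-01,  8.23970862e-01,
         1.72653775e+03],
       [ 9.90160090e-01,  7.68076342e-02, -1.16976853e-01,
        -1.23946684e+02],
       [ 9.42511143e-04,  8.32232345e-01,  5.54426221e-01,
         9.74632582e+02],
       [ 0.00000000e+00,  0.00000000e+00,  0.00000000e+00,
         1.00000000e+00]])}
{'fov_y': 45.107392663249186, 'cx': 255.76988935329393, 'cy': 190.9853902933131, 'cam_to_world': array([[-5.37577977e-03,  9.98195229e-01, -5.98112500e-02,
         4.76957503e+02],
       [-9.99899569e-01, -6.15002498e-03, -1.27682620e-02,
         2.69662106e+01],
       [-1.31130589e-02,  5.97366038e-02,  9.98128041e-01,
         1.56135476e+03],
       [ 0.00000000e+00,  0.00000000e+00,  0.00000000e+00,
         1.00000000e+00]])}
{'clock': 0.1, 'q': array([-7.55428722e+01,  1.18815660e+01,  8.83979521e+01,  9.97945473e-05,
        7.98414650e+01, -8.62470293e+00]), 'dq': array([-0.05271012, -0.08428335, -0.21150453, -0.05074329, -0.07079763,
       -0.02377207]), 'effort': array([-4.81611387e-04, -3.84089255e+01, -2.92549199e+01, -2.16982344e-04,
        4.90057748e-03, -2.39721992e-06]), 'eef_pos': array([ 225.2104571 , -528.24195733,  201.30906554]), 'ee_rot': array([-1.79880400e+02, -1.82398927e-02,  2.30817940e+01]), 'ft_force': array([ 0.67144143, -0.27581279,  0.2660904 ]), 'torque': array([-0.09301418,  0.03864484, -0.00983782]), 'grip_force': 0.0, 'finger_gap': 1.0029420597951568}
```

View pics/scene0.png

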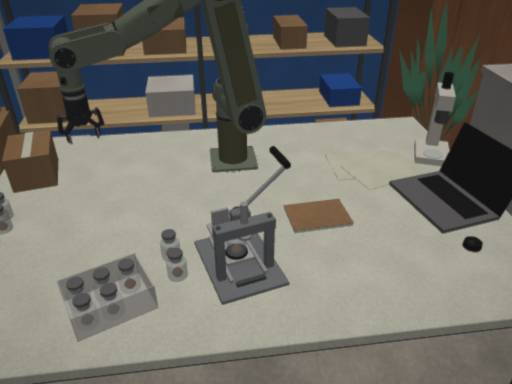

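View pics/top0.png

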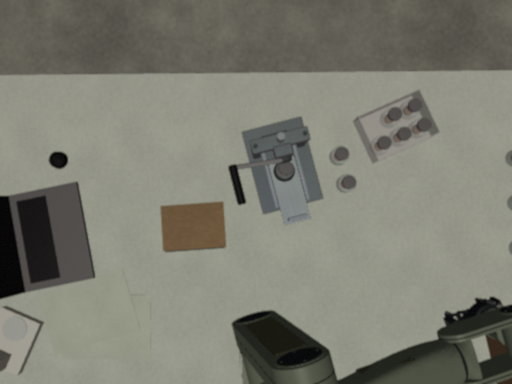

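The top view shows the press around (282,165), the handle at (238,185), the tab at about (297,217), the stopper at (285,172), the jars at (341,155) and (347,183), and the notebook at (194,226). The scene view agrees with this.

```bash
python3 - <<'E'
from h import *
P=np.load("top0.npy")
def reg(c0,c1,r0,r1,z0,z1,n):
    Q=P[r0:r1,c0:c1].reshape(-1,3);Q=Q[(Q[:,2]>z0)&(Q[:,2]<z1)]
    if len(Q)<4: print(n,len(Q),P[(r0+r1)//2,c0:c1:3,2].round());return
    r=cv2.minAreaRect(Q[:,:2].astype(np.float32)); m=Q.mean(0)
    w,V=np.linalg.eigh(np.cov(Q[:,:2].T)); v=V[:,1]; 
    print(n,len(Q),m.round(1),"z",np.percentile(Q[:,2],[5,95]).round(),"rect",np.round(r[0],1),np.round(r[1],1),round(r[2],1),"axis",round(np.degrees(np.arctan2(v[1],v[0])),1))
    return Q
reg(225,250,160,208,270,345,"handle")
reg(235,330,110,170,192,210,"beam")
reg(235,330,110,225,5,20,"base")
reg(275,320,205,228,70,100,"tab")
reg(250,320,180,228,20,36,"plate")
reg(270,300,155,190,110,150,"stopper")
reg(325,360,140,168,80,110,"jarA");reg(325,360,170,197,80,110,"jarB")
reg(155,232,195,255,6,22,"notebook")
reg(100,140,100,140,-20,20,"table")
np.set_printoptions(linewidth=200)
print(P[208:224,286:314:3,2].round())
S=np.load("scene0.npy")
Q=S.reshape(-1,3)
m=(Q[:,2]>192)&(Q[:,2]<206)&(abs(Q[:,1]+20)<200)&(Q[:,0]>450)&(Q[:,0]<800)
print("scene beam",m.sum(),Q[m].mean(0),cv2.minAreaRect(Q[m][:,:2].astype(np.float32)))
m=(Q[:,2]>270)&(Q[:,2]<350)&(abs(Q[:,1]-80)<150)&(Q[:,0]>400)&(Q[:,0]<800)
print("scene handle",m.sum(),Q[m].mean(0),cv2.minAreaRect(Q[m][:,:2].astype(np.float32)))
E
```

```text
handle 429 [579.1  91.9 323.9] z [297. 333.] rect [574.9  78.5] [109.8  58.8] 12.6 axis -176.1
beam 795 [708.1 -27.5 200.8] z [195. 207.] rect [690.6 -32.7] [ 88.9 177.7] 14.0 axis 104.3
base 2814 [660.1 -39.9  12.8] z [ 6. 19.] rect [652.4 -42.7] [319.5 387.4] 89.7 axis -172.5
tab 73 [482.9 -85.4  84.8] z [80. 90.] rect [482.8 -85.1] [11.6 58.9] 13.6 axis 103.9
plate 1249 [544.5 -67.1  28.1] z [21. 34.] rect [532.3 -54.2] [146.8 206.1] 0.2 axis -145.8
stopper 141 [635.8 -46.5 132.7] z [127. 137.] rect [634.8 -47.1] [35.8 42.6] 13.5 axis 110.0
jarA 152 [ 685.9 -228.    92. ] z [86. 99.] rect [ 686.  -228.2] [40.6 42.4] 44.2 axis 140.1
jarB 153 [ 593.9 -249.4   92.6] z [87. 98.] rect [ 593.6 -249.4] [41.5 41.4] 89.2 axis 118.4
notebook 2952 [454.8 258.7  14.2] z [ 8. 20.] rect [459.1 258. ] [255.4 197.6] 89.6 axis 93.9
table 1593 [8.190e+02 5.129e+02 1.000e-01] z [-6.  6.] rect [819.3 512.7] [139.6 138.4] 89.5 axis -144.7
[[27. 25. 28. 27. 31. 28. 31. 29.  0.  0.]
 [25. 31. 32. 23. 28. 26. 27. 26. -3.  6.]
 [23. 32. 33. 26. 28. 25. 34. 33. -3.  1.]
 [24. 28. 31. 32. 28. 22. 25. 27. -1. -5.]
 [30. 27. 30. 21. 24. 29. 26. 31. -2. -3.]
 [26. 26. 32. 30. 30. 22. 80. 32. -2.  3.]
 [nan 28. 31. 28. 29. 91. 87. 29.  4. -2.]
 [28. 27. 32. 29. 85. 83. 87. 32. -3. -0.]
 [29. 37. 83. 85. 78. 83. 83. 17. -6.  5.]
 [31. 87. 86. 90. 88. 87. 32. 29. 21.  3.]
 [31. 84. 80. 84. 84. 30. 26. 28.  1.  9.]
 [28. 82. 89. 82. 29. 29. 21.  3. -1.  4.]
 [30. 87. 32. 32. 28. 30.  4. -0. -1. -1.]
 [29. 32. 26. 32. -2.  2. -4.  3.  2. -3.]
 [36. 35. 29.  0. -4.  5.  2.  3. -1.  1.]
 [30. 30.  2.  2.  1.  2.  5.  3.  3. -3.]]
scene beam 668 [715.47240622 -30.55694882 199.14311322] ((689.51904296875, -32.65520477294922), (93.38170623779297, 177.10153198242188), 12.675195693969727)
scene handle 336 [597.12420184  85.18145076 312.8981525 ] ((585.486328125, 89.88525390625), (71.7542953491211, 123.90044403076172), 73.0970687866211)
```

```bash
python3 - <<'E'
from h import *
a=np.radians(14);R=np.array([[np.cos(a),-np.sin(a)],[np.sin(a),np.cos(a)]])
o=np.array([482.8,-85.1])
for n in("top","scene"):
    Q=np.load(n+"0.npy").reshape(-1,3);q=(Q[:,:2]-o)@R
    m=(Q[:,2]>314)&(Q[:,2]<345)&(q[:,0]>-50)&(q[:,0]<250)&(q[:,1]>60)&(q[:,1]<260)
    b=q[m];z=Q[m,2]
    print(n,m.sum(),"x",np.percentile(b[:,0],[1,50,99]).round(),"y",np.percentile(b[:,1],[3,50,97]).round(),"z",np.percentile(z,[50,97]).round())
    for x in range(30,200,20):
        k=(b[:,0]>x)&(b[:,0]<x+20)
        if k.sum()>4: print(x,k.sum(),np.percentile(b[k,1],[5,50,95]).round(1),np.percentile(z[k],90).round(1))
    m=(Q[:,2]>194)&(Q[:,2]<206)&(q[:,0]>100)&(q[:,0]<330)&(abs(q[:,1])<130)
    print("beam x,y",np.percentile(q[m],[2,50,98],axis=0).round(1).T)
E
```

```text
top 368 x [ 76. 129. 183.] y [142. 153. 164.] z [328. 334.]
70 53 [142.6 152.8 163.1] 331.8
90 65 [142.7 152.9 163.7] 333.0
110 69 [142.4 152.8 163.5] 332.9
130 64 [142.6 152.7 163.9] 332.5
150 65 [142.7 153.4 164. ] 332.3
170 52 [139.7 151.6 162.9] 332.3
beam x,y [[179.2 235.4 257.3]
 [-84.1   8.3  86.4]]
scene 212 x [ 75. 139. 185.] y [141. 148. 162.] z [326. 331.]
70 25 [140.5 146.8 159. ] 330.5
90 31 [141.2 146.7 159.3] 330.3
110 34 [141.4 146.5 160.3] 330.0
130 32 [141.7 147.2 159.2] 330.8
150 37 [141.7 148.  158.5] 329.9
170 53 [141.4 150.7 163.3] 329.0
beam x,y [[212.8 240.1 257.8]
 [-85.3  -9.   84.3]]
```

move_arm --rows '[[[2.1, 4.3, 0, 0, 0, -0.04], [2.1, 4.3, 0, 0, 0, -0.04], [2.1, 4.3, 0, 0, 0, -0.04], [2.1, 4.3, 0, 0, 0, -0.04], [2.1, 4.3, 0, 0, 0, 0]]]' --hand 0

```text
clock: 0.6
eef_pos: [330.6, -311.9, 201.9]
ee_rot: [-180.0, 0.0, 13.8]
ft_force: [1.1, 0.1, 0.4]
finger_gap: 0.149
grip_force: 0.0
```

move_arm --rows '[[[2.1, 4.3, 0, 0, 0, 0], [2.1, 4.3, 0, 0, 0, 0], [2.1, 4.3, 0, 0, 0, 0], [2.1, 4.3, 0, 0, 0, 0], [2.1, 4.3, 0, 0, 0, 0]]]'

```text
clock: 1.1
eef_pos: [435.6, -97.0, 202.2]
ee_rot: [180.0, 0.0, 13.9]
ft_force: [0.9, -0.8, -0.3]
finger_gap: 0.003
grip_force: 0.0
```

move_arm --rows '[[[0, 0, -5, 0, 0, 0], [0, 0, -5, 0, 0, 0], [0, 0, -4.4, 0, 0, 0], [1.45, 0.36, 0, 0, 0, 0], [0.97, 0.24, 0, 0, 0, 0]]]'

```text
clock: 1.6
eef_pos: [458.3, -92.1, 56.3]
ee_rot: [-179.8, 0.2, 13.9]
ft_force: [0.4, -0.5, 0.4]
finger_gap: -0.002
grip_force: 0.0
```

move_arm --rows '[[[0.97, 0.24, 0, 0, 0, 0], [0.97, 0.24, 0, 0, 0, 0], [0.97, 0.24, 0, 0, 0, 0], [0.97, 0.24, 0, 0, 0, 0], [0.97, 0.24, 0, 0, 0, 0]]]'

```text
clock: 2.1
eef_pos: [509.3, -80.9, 58.9]
ee_rot: [180.0, -0.0, 13.9]
ft_force: [-0.4, 0.1, -1.0]
finger_gap: 0.001
grip_force: 0.0
```

```bash
python3 - <<'E'
from h import *
f=vision.grab_frame("top"); P=cloud(f)
Q=P.reshape(-1,3)
m=(Q[:,2]>122)&(Q[:,2]<145)&(abs(Q[:,0]-660)<60)&(abs(Q[:,1]+40)<40)
print(m.sum(),Q[m].mean(0),manip.read_state()["ft_force"])
cv2.imwrite("pics/t1.png",cv2.resize(f["image"][80:260,180:380],None,fx=3,fy=3))
E
```

```text
139 [635.77583373 -46.93949966 132.94874389] [ 0.73191081 -0.10390036  0.38386273]
```

View pics/t1.png

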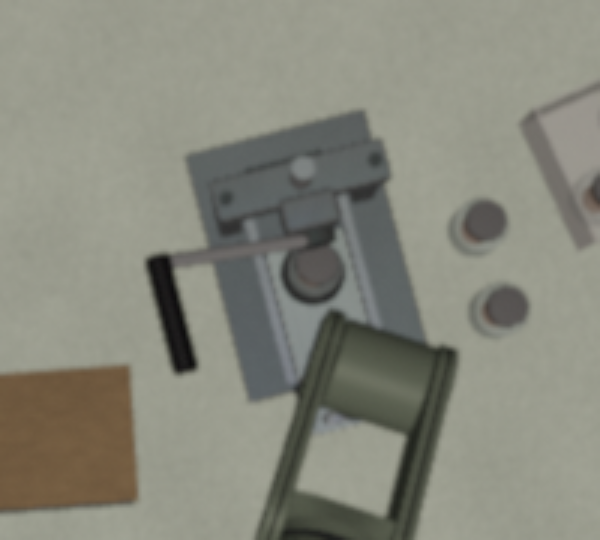

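The stopper (crop 315,268) hasn't moved, although the tool should already be past the tab. The arm's forearm hides the tool here, so I'll check the scene camera.

```bash
python3 - <<'E'
from h import *
f=vision.grab_frame("scene"); P=cloud(f); np.save("s2.npy",P)
cv2.imwrite("pics/s2.png",cv2.resize(f["image"][100:300,140:340],None,fx=3,fy=3))
s=manip.read_state();print(s["eef_pos"],s["q"])
E
```

```text
[509.78775799 -80.93761284  58.89221898] [-1.86398819e+01  1.43775282e+01  1.03915317e+02  8.63042809e-03
  6.16040123e+01  5.74050568e+01]
```

View pics/s2.png

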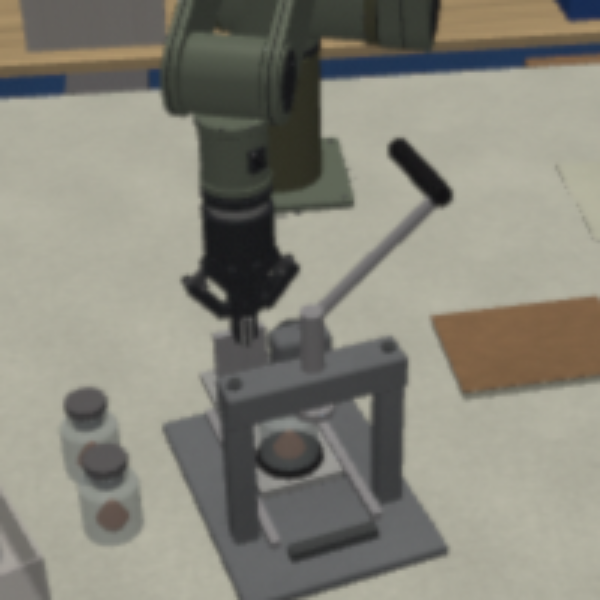

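```bash
python3 - <<'E'
from h import *
np.set_printoptions(suppress=True,linewidth=200)
P=np.load("s2.npy")
for v in range(196,230,3): print(v,[tuple(P[v,u].round().tolist()) for u in (215,221,226)])
S=np.load("scene0.npy");q=S[208:232,206:232].reshape(-1,3);m=(q[:,2]>40)&(q[:,2]<92);print("tab scene start",np.median(q[m],0),m.sum())
q=P[208:232,206:232].reshape(-1,3);m=(q[:,2]>40)&(q[:,2]<80);print("tab now",np.median(q[m],0),m.sum())
E
```

```text
196 [(524.0, -98.0, 169.0), (526.0, -79.0, 168.0), (530.0, -64.0, 170.0)]
199 [(505.0, -98.0, 145.0), (503.0, -79.0, 141.0), (520.0, -64.0, 151.0)]
202 [(518.0, -99.0, 142.0), (509.0, -80.0, 134.0), (509.0, -64.0, 132.0)]
205 [(529.0, -100.0, 138.0), (517.0, -80.0, 128.0), (332.0, -55.0, -3.0)]
208 [(348.0, -97.0, -2.0), (519.0, -81.0, 117.0), (476.0, -63.0, 85.0)]
211 [(486.0, -100.0, 84.0), (519.0, -82.0, 106.0), (480.0, -64.0, 76.0)]
214 [(486.0, -101.0, 72.0), (522.0, -82.0, 96.0), (483.0, -64.0, 65.0)]
217 [(493.0, -102.0, 65.0), (484.0, -82.0, 56.0), (483.0, -65.0, 53.0)]
220 [(494.0, -102.0, 53.0), (481.0, -82.0, 41.0), (482.0, -65.0, 40.0)]
223 [(489.0, -103.0, 36.0), (487.0, -83.0, 33.0), (705.0, -76.0, 197.0)]
226 [(718.0, -107.0, 200.0), (724.0, -91.0, 202.0), (721.0, -77.0, 199.0)]
229 [(731.0, -108.0, 199.0), (733.0, -92.0, 199.0), (738.0, -79.0, 202.0)]
tab scene start [485.33373663 -87.09025129  66.16836873] 223
tab now [486.22309758 -91.33970618  57.19835846] 151
```

The scene view and its depths show the fingers on the press side of the tab. They end near z≈85–90, although the reported z is 59, so the tool passed over the tab. I'll lift, go back and check the tip height against the cameras.

move_arm --rows '[[[0, 0, 2, 0, 0, 0], [-2.4, -0.6, 1, 0, 0, 0], [-3.9, -0.98, 0, 0, 0, 0], [-1.7, -0.4, 0, 0, 0, 0], [0, 0, 0, 0, 0, 0]]]'

```text
clock: 2.7
eef_pos: [425.4, -100.6, 87.9]
ee_rot: [-179.9, 0.1, 13.8]
ft_force: [-0.4, -0.6, 0.1]
finger_gap: -0.0
grip_force: 0.0
```

```bash
python3 - <<'E'
from h import *
np.set_printoptions(suppress=True,linewidth=200)
f=vision.grab_frame("scene"); P=cloud(f)
w=vision.grab_frame("wrist"); W=cloud(w)
s=manip.read_state();e=s["eef_pos"];print(e,s["ft_force"])
for n,X in(("scene",P),("wrist",W)):
    Q=X.reshape(-1,3);m=(np.hypot(Q[:,0]-e[0],Q[:,1]-e[1])<25)&(Q[:,2]<230)&(Q[:,2]>30)
    print(n,m.sum(),np.percentile(Q[m,2],[0,1,3,10,50]) if m.sum() else "")
Q=W.reshape(-1,3); m=Q[:,2]<20;print("table by wrist",np.median(Q[m,2]),"tab top by wrist")
m=(abs(Q[:,0]-483)<25)&(abs(Q[:,1]+85)<35)&(Q[:,2]>60);print(m.sum(),np.median(Q[m],0))
a=cv2.resize(f["image"][130:240,160:280],(480,440));b=w["image"][:,:][:, :]
cv2.imwrite("pics/s3.png",np.hstack([a,cv2.resize(b,(310,440))]))
E
```

```text
[ 428.52973283 -100.99455434   88.70691922] [0.55416509 0.61222449 0.70157634]
scene 331 [119.48968507 121.90637992 126.17027475 137.14789729 184.31952007]
wrist 16142 [119.29998787 125.45825608 131.73174087 148.65169416 188.01322257]
table by wrist -0.2651262386105486 tab top by wrist
2343 [482.26915813 -85.22766021  84.03933695]
```

View pics/s3.png

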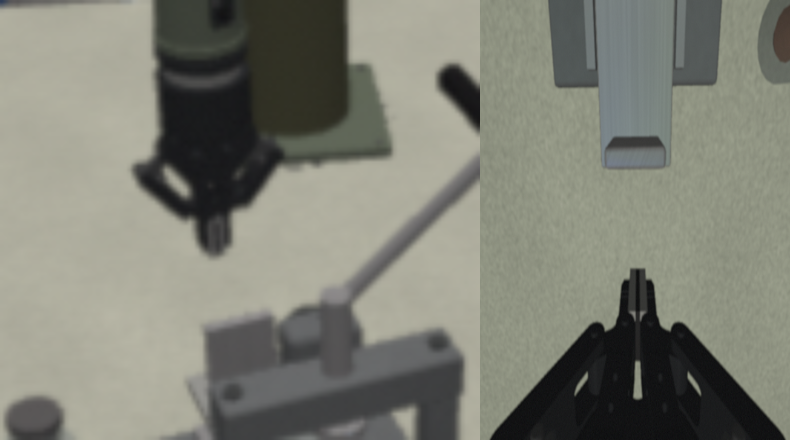

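Both cameras put the tip at z≈120 while the reported TCP is 88.7. The real fingertips therefore sit 31 mm above the reported TCP, and I'll allow for that from here. The tab is straight ahead and undisturbed.

move_arm --rows '[[[0, 0, -4, 0, 0, 0], [0, 0, -1.9, 0, 0, 0], [1.94, 0.55, 0, 0, 0, 0], [1.45, 0.4, 0, 0, 0, 0], [0.97, 0.3, 0, 0, 0, 0]]]'

```text
clock: 3.3
eef_pos: [472.6, -88.2, 28.8]
ee_rot: [180.0, 0.1, 14.0]
ft_force: [-2.8, -2.3, -1.2]
finger_gap: 0.004
grip_force: 1.7
```

move_arm --rows '[[[0.49, 0.12, 0, 0, 0, 0], [0.49, 0.12, 0, 0, 0, 0], [0.49, 0.12, 0, 0, 0, 0], [0.49, 0.12, 0, 0, 0, 0], [0.49, 0.12, 0, 0, 0, 0]]]'

```text
clock: 3.8
eef_pos: [495.9, -82.1, 29.2]
ee_rot: [-180.0, 0.0, 13.9]
ft_force: [-2.3, -1.3, -2.0]
finger_gap: 0.003
grip_force: 1.5
```

move_arm --rows '[[[0.49, 0.12, 0, 0, 0, 0], [0.49, 0.12, 0, 0, 0, 0], [0.49, 0.12, 0, 0, 0, 0], [0.49, 0.12, 0, 0, 0, 0], [0.49, 0.12, 0, 0, 0, 0]]]'

```text
clock: 4.3
eef_pos: [520.8, -75.8, 29.2]
ee_rot: [-180.0, 0.0, 13.9]
ft_force: [-3.8, 0.7, -1.7]
finger_gap: -0.001
grip_force: 1.5
```

move_arm --rows '[[[0.29, 0.07, 0, 0, 0, 0], [0.29, 0.07, 0, 0, 0, 0], [0.29, 0.07, 0, 0, 0, 0], [0.1, 0.02, 0, 0, 0, 0], [0, 0, 0, 0, 0, 0]]]'

```text
clock: 4.8
eef_pos: [531.1, -74.1, 29.7]
ee_rot: [180.0, -0.1, 13.9]
ft_force: [-2.0, 0.1, -0.8]
finger_gap: 0.004
grip_force: 0.8
```

move_arm --rows '[[[0.2, 0.05, 0, 0, 0, 0], [0.2, 0.05, 0, 0, 0, 0], [0.2, 0.05, 0, 0, 0, 0]]]'

```text
clock: 5.1
eef_pos: [536.8, -72.6, 29.7]
ee_rot: [180.0, -0.0, 13.9]
ft_force: [-1.8, 0.5, 0.7]
finger_gap: 0.003
grip_force: 1.3
```

move_arm --rows '[[[0.15, 0.04, 0, 0, 0, 0], [0.15, 0.04, 0, 0, 0, 0]]]'

```text
clock: 5.3
eef_pos: [539.6, -71.9, 29.7]
ee_rot: [180.0, -0.0, 13.9]
ft_force: [-7.2, -1.7, 4.0]
finger_gap: 0.002
grip_force: 4.0
```

move_arm --rows '[[[0.15, 0.04, 0, 0, 0, 0], [0.1, 0.02, 0, 0, 0, 0]]]'

```text
clock: 5.5
eef_pos: [539.4, -71.8, 29.4]
ee_rot: [-180.0, 0.4, 14.0]
ft_force: [-12.0, -2.5, 7.9]
finger_gap: -0.001
grip_force: 6.2
```

move_arm --rows '[[[-0.5, -0.12, 0, 0, 0, 0], [-2, -0.5, 0, 0, 0, 0], [-3, -0.75, 0, 0, 0, 0], [0, 0, 4.5, 0, 0, 0], [0, 0, 4.5, 0, 0, 0]]]'

```text
clock: 6.0
eef_pos: [484.4, -84.1, 118.1]
ee_rot: [-179.8, 0.2, 13.8]
ft_force: [2.2, -0.6, 1.8]
finger_gap: 0.003
grip_force: 0.0
```

move_arm --rows '[[[0, 0, 4.8, 0, 0, 0], [0, 0, 4.8, 0, 0, 0], [0, 0, 4.8, 0, 0, 0], [0, 0, 4.5, 0, 0, 0], [0, 0, 4, 0, 0, 0]]]'

```text
clock: 6.5
eef_pos: [488.2, -85.0, 351.9]
ee_rot: [179.8, -0.3, 13.9]
ft_force: [1.3, -1.0, 0.0]
finger_gap: 0.001
grip_force: 0.0
```

```bash
python3 - <<'E'
from h import *
a=np.radians(14);R=np.array([[np.cos(a),-np.sin(a)],[np.sin(a),np.cos(a)]]);o=np.array([482.8,-85.1])
f=vision.grab_frame("top"); P=cloud(f)
q=P.reshape(-1,3);xy=(q[:,:2]-o)@R
for n,x0,x1,y0,y1,z0,z1 in(("tab",20,130,-45,45,70,95),("stopper",150,290,-35,35,118,150),("handle",50,200,120,180,316,345)):
    m=(xy[:,0]>x0)&(xy[:,0]<x1)&(xy[:,1]>y0)&(xy[:,1]<y1)&(q[:,2]>z0)&(q[:,2]<z1)
    print(n,m.sum(),xy[m].mean(0) if m.sum() else "",np.percentile(xy[m],[2,98],axis=0).round() if m.sum() else "")
print(manip.read_state()["eef_pos"])
E
```

```text
tab 51 [77.59387748  9.06292967] [[ 72. -12.]
 [ 83.  29.]]
stopper 0  
handle 366 [129.44104105 152.8539131 ] [[ 77. 142.]
 [181. 165.]]
[491.27268928 -86.07890779 359.68814951]
```

move_arm --rows '[[[1.55, 4.4, 0, 0, 0, 0], [1.55, 4.4, 0, 0, 0, 0], [1.55, 4.4, 0, 0, 0, 0], [1.55, 4.4, 0, 0, 0, 0], [0, 0, 0, 0, 0, 0]]]'

```text
clock: 7.05
eef_pos: [550.4, 96.5, 347.9]
ee_rot: [-179.9, -0.2, 14.3]
ft_force: [0.2, -0.2, 0.5]
finger_gap: 0.001
grip_force: 0.0
```

move_arm --rows '[[[0, 0, -2, 0, 0, 0], [0, 0, -1.5, 0, 0, 0], [0, 0, -1, 0, 0, 0], [0, 0, 0, 0, 0, 0]]]'

```text
clock: 7.45
eef_pos: [548.4, 90.4, 302.0]
ee_rot: [-180.0, 0.1, 13.9]
ft_force: [1.2, 0.1, 1.0]
finger_gap: 0.002
grip_force: 0.0
```

```bash
python3 - <<'E'
from h import *
f=vision.grab_frame("scene");P=cloud(f)
w=vision.grab_frame("wrist")
s=manip.read_state();e=s["eef_pos"];print(e,s["ft_force"])
cv2.imwrite("pics/s4.png",np.hstack([cv2.resize(f["image"][90:220,200:340],(474,440)),cv2.resize(w["image"],(320,440))]))
a=np.radians(14)
for d in range(0,70,7):
    phi=np.radians(40-d); 
    y=200*(np.cos(phi)-np.cos(np.radians(40)));z=200*(np.sin(phi)-np.sin(np.radians(40)))
    print(d,round(-y*np.sin(a),1),round(y*np.cos(a),1),round(z,1))
E
```

```text
[549.01931357  90.52140489 303.64690925] [ 0.49491769 -0.75257355  0.47294596]
0 -0.0 0.0 0.0
7 -3.5 14.1 -19.6
14 -6.4 25.8 -40.9
21 -8.7 34.8 -63.4
28 -10.3 41.2 -87.0
35 -11.1 44.7 -111.1
42 -11.3 45.3 -135.5
49 -10.7 43.0 -159.8
56 -9.4 37.9 -183.7
63 -7.5 30.0 -206.7
```

View pics/s4.png

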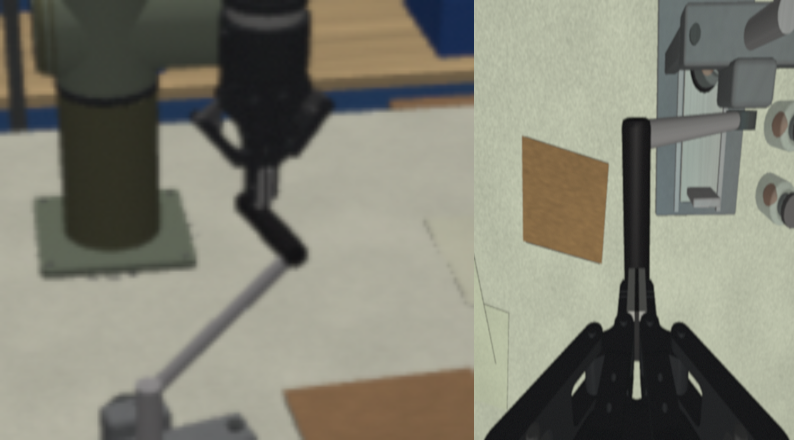

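The wrist view shows the shut fingertips centred over the black bar (about 637,270), and the scene view shows them just above it. Next I press down along the arc.

move_arm --rows '[[[0.6, 0.15, -0.4, 0, 0, 0], [-0.18, 0.75, -0.95, 0, 0, 0], [-0.17, 0.66, -1.0, 0, 0, 0], [-0.15, 0.6, -1.05, 0, 0, 0], [-0.14, 0.57, -1.08, 0, 0, 0]]]'

```text
clock: 8.05
eef_pos: [549.5, 120.2, 260.3]
ee_rot: [-179.9, -0.2, 13.9]
ft_force: [-1.4, 3.0, 6.7]
finger_gap: -0.001
grip_force: 3.4
```

move_arm --rows '[[[-0.12, 0.48, -1.1, 0, 0, 0], [-0.11, 0.42, -1.14, 0, 0, 0], [-0.09, 0.34, -1.17, 0, 0, 0], [-0.07, 0.3, -1.19, 0, 0, 0]]]'

```text
clock: 8.45
eef_pos: [545.7, 136.6, 214.4]
ee_rot: [-179.8, -0.3, 14.0]
ft_force: [-1.8, 5.5, 7.5]
finger_gap: -0.0
grip_force: 3.8
```

```bash
python3 - <<'E'
from h import *
w=vision.grab_frame("wrist");f=vision.grab_frame("scene")
print(manip.read_state()["eef_pos"])
cv2.imwrite("pics/s5.png",np.hstack([cv2.resize(f["image"][90:280,200:340],(400,543)),cv2.resize(w["image"],(395,543))]))
E
```

```text
[544.97300041 136.1956599  212.68270864]
```

View pics/s5.png

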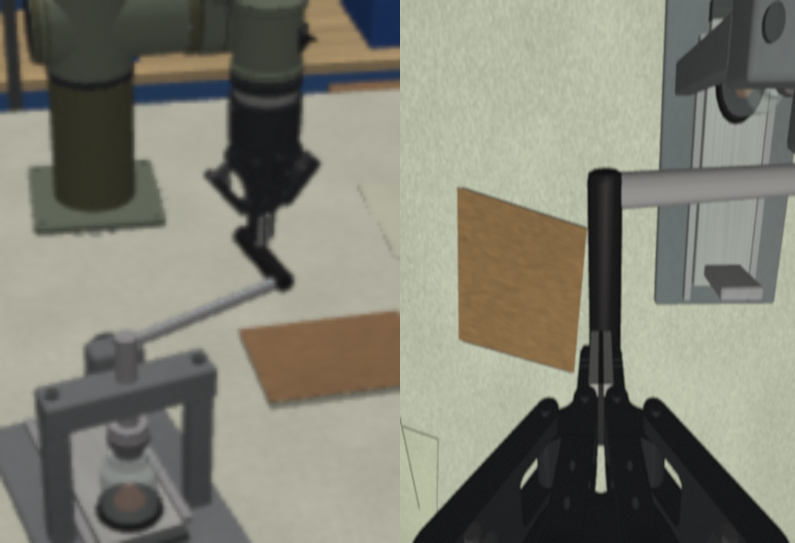

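The tip is still centred on the bar (wrist 603,335), the lever is about 28° down and the ram is over the stopper. I'll continue along the arc.

move_arm --rows '[[[-0.04, 0.1, -1.2, 0, 0, 0], [-0.04, 0.1, -1.2, 0, 0, 0], [-0.02, 0.04, -1.22, 0, 0, 0], [0, 0.02, -1.22, 0, 0, 0], [0.03, -0.1, -1.22, 0, 0, 0]]]'

```text
clock: 9.05
eef_pos: [545.8, 138.3, 154.4]
ee_rot: [-179.8, -0.3, 13.9]
ft_force: [-2.0, 5.4, 9.7]
finger_gap: -0.0
grip_force: 4.8
```

move_arm --rows '[[[0.03, -0.12, -1.21, 0, 0, 0], [0.06, -0.24, -1.2, 0, 0, 0], [0.07, -0.27, -1.19, 0, 0, 0], [0, 0, 0, 0, 0, 0]]]'

```text
clock: 9.45
eef_pos: [547.2, 131.0, 117.0]
ee_rot: [-179.8, -0.2, 13.9]
ft_force: [-1.2, 6.3, 6.5]
finger_gap: 0.002
grip_force: 3.8
```

move_arm --rows '[[[0.08, -0.35, -1.0, 0, 0, 0], [0.07, -0.3, -0.8, 0, 0, 0], [0, 0, 0, 0, 0, 0]]]'

```text
clock: 9.75
eef_pos: [549.3, 124.6, 99.8]
ee_rot: [-179.9, -0.3, 13.9]
ft_force: [-1.1, 5.2, 8.9]
finger_gap: -0.001
grip_force: 4.0
```

move_arm --rows '[[[0.02, -0.1, -0.3, 0, 0, 0], [0.02, -0.08, -0.2, 0, 0, 0], [0, 0, 0, 0, 0, 0]]]'

```text
clock: 10.05
eef_pos: [549.8, 123.1, 95.5]
ee_rot: [-179.8, -0.3, 13.9]
ft_force: [-1.1, 6.3, 8.9]
finger_gap: -0.0
grip_force: 4.6
```

move_arm --rows '[[[0.02, -0.08, -0.2, 0, 0, 0], [0.02, -0.08, -0.2, 0, 0, 0], [0, 0, 0, 0, 0, 0]]]'

```text
clock: 10.35
eef_pos: [550.0, 122.7, 94.1]
ee_rot: [-179.7, -0.3, 13.9]
ft_force: [-7.2, 8.9, 21.3]
finger_gap: 0.001
grip_force: 10.8
```

move_arm --rows '[[[0, 0, -0.15, 0, 0, 0], [0, 0, 0, 0, 0, 0], [0, 0, 0, 0, 0, 0]]]'

```text
clock: 10.65
eef_pos: [550.1, 122.6, 93.8]
ee_rot: [-179.8, -0.4, 13.9]
ft_force: [-9.2, 7.1, 27.6]
finger_gap: -0.002
grip_force: 13.7
```

```bash
python3 - <<'E'
from h import *
f=vision.grab_frame("scene")
s=manip.read_state();print(s["eef_pos"],s["ft_force"])
cv2.imwrite("pics/s6.png",cv2.resize(f["image"][150:290,180:340],None,fx=4,fy=4))
E
```

```text
[550.05729456 122.63475714  93.78413013] [-9.60937999  7.24978796 26.86096557]
```

View pics/s6.png

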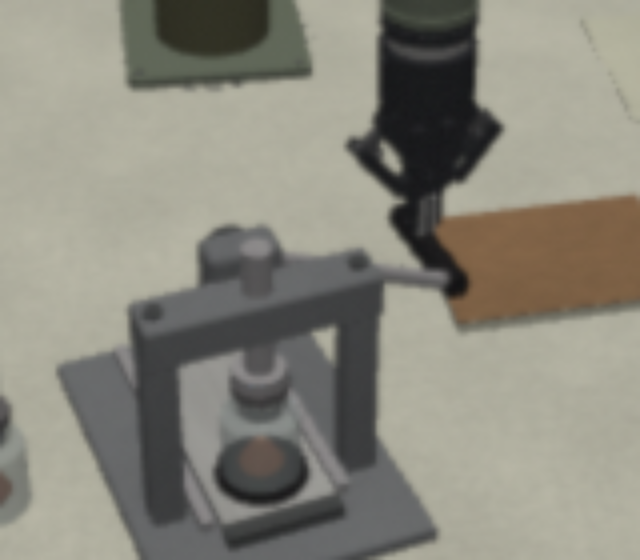

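The lever is at its stop (handle end 455,285) and the ram (258,385) has pressed the stopper onto the jar. The stall at z=93.8 with 27 N agrees with that. I'll guide the lever back up along the arc.

move_arm --rows '[[[-0.05, 0.2, 0.8, 0, 0, 0], [-0.09, 0.4, 1.15, 0, 0, 0], [-0.08, 0.35, 1.17, 0, 0, 0], [-0.07, 0.3, 1.19, 0, 0, 0], [-0.05, 0.22, 1.2, 0, 0, 0]]]'

```text
clock: 11.2
eef_pos: [547.2, 132.8, 145.7]
ee_rot: [179.8, -0.3, 13.9]
ft_force: [1.1, -5.5, 7.5]
finger_gap: 0.0
grip_force: 3.8
```

move_arm --rows '[[[-0.03, 0.14, 1.21, 0, 0, 0], [-0.02, 0.08, 1.22, 0, 0, 0], [0, 0, 1.22, 0, 0, 0], [0.02, -0.06, 1.22, 0, 0, 0], [0.03, -0.14, 1.21, 0, 0, 0]]]'

```text
clock: 11.7
eef_pos: [546.7, 132.8, 205.9]
ee_rot: [179.8, -0.3, 13.9]
ft_force: [1.1, -3.3, 4.5]
finger_gap: 0.003
grip_force: 2.3
```

move_arm --rows '[[[0.05, -0.22, 1.2, 0, 0, 0], [0.07, -0.3, 1.19, 0, 0, 0], [0.09, -0.34, 1.17, 0, 0, 0], [0.11, -0.42, 1.14, 0, 0, 0], [0.12, -0.48, 1.1, 0, 0, 0]]]'

```text
clock: 12.2
eef_pos: [548.6, 116.3, 261.9]
ee_rot: [-180.0, 0.0, 13.9]
ft_force: [1.0, -2.2, 2.3]
finger_gap: 0.003
grip_force: 1.5
```

move_arm --rows '[[[0.14, -0.57, 1.08, 0, 0, 0], [0.15, -0.6, 1.05, 0, 0, 0], [0.17, -0.66, 1.0, 0, 0, 0], [0.18, -0.75, 0.95, 0, 0, 0], [0, 0, 0.5, 0, 0, 0]]]'

```text
clock: 12.7
eef_pos: [555.3, 90.3, 307.7]
ee_rot: [-179.9, 0.0, 13.9]
ft_force: [0.1, 0.0, 0.2]
finger_gap: -0.0
grip_force: 0.0
```

Now I clear the handle, back the arm away and verify.

move_arm --rows '[[[0, 0, 4, 0, 0, 0], [0, 0, 4, 0, 0, 0], [-3, -3, 0, 0, 0, 0], [-4, -3, 0, 0, 0, 0], [-4, -3, 0, 0, 0, 0]]]'

```text
clock: 13.2
eef_pos: [443.6, 0.8, 386.4]
ee_rot: [-179.9, 0.1, 14.0]
ft_force: [0.1, -0.8, 0.6]
finger_gap: -0.0
grip_force: 0.0
```

move_arm --rows '[[[-3, -4, 0, 0, 0, 0], [0, -4, 0, 0, 0, 0], [0, 0, 0, 0, 0, 0], [0, 0, 0, 0, 0, 0]]]'

```text
clock: 13.6
eef_pos: [414.8, -79.1, 386.5]
ee_rot: [-179.9, 0.0, 13.8]
ft_force: [0.1, 0.4, -0.7]
finger_gap: 0.002
grip_force: 0.0
```

```bash
python3 - <<'E'
from h import *
a=np.radians(14);R=np.array([[np.cos(a),-np.sin(a)],[np.sin(a),np.cos(a)]]);o=np.array([482.8,-85.1])
np.set_printoptions(suppress=True,precision=1)
for n in("top","scene"):
  f=vision.grab_frame(n); q=cloud(f).reshape(-1,3);xy=(q[:,:2]-o)@R
  p0=np.load(n+"0.npy").reshape(-1,3);xy0=(p0[:,:2]-o)@R
  for k,x0,x1,y0,y1,z0,z1 in(("tab",50,110,-45,45,74,95),("handle",50,200,120,180,316,345)):
    m=(xy[:,0]>x0)&(xy[:,0]<x1)&(xy[:,1]>y0)&(xy[:,1]<y1)&(q[:,2]>z0)&(q[:,2]<z1)
    m0=(xy0[:,0]>x0)&(xy0[:,0]<x1)&(xy0[:,1]>y0)&(xy0[:,1]<y1)&(p0[:,2]>z0)&(p0[:,2]<z1)
    print(n,k,m.sum(),np.median(xy[m],0),np.median(q[m,2]),"| start",m0.sum(),np.median(xy0[m0],0) if m0.any() else "")
  if n=="top":
    P=q.reshape(384,512,3)
    for k,r in(("A",(140,168,325,360)),("B",(170,197,325,360))):
      c=P[r[0]:r[1],r[2]:r[3]].reshape(-1,3);c=c[(c[:,2]>80)&(c[:,2]<110)];print(k,c.mean(0))
    c=P[195:255,155:232].reshape(-1,3);c=c[(c[:,2]>6)&(c[:,2]<22)];print("nb",c.mean(0))
  else: cv2.imwrite("pics/s7.png",cv2.resize(f["image"][110:290,150:340],None,fx=3.2,fy=3.2))
E
```

```text
top tab 71 [77.4  0.9] 84.82067761112717 | start 0 
top handle 362 [129.  152.9] 328.7452153751623 | start 364 [128.6 152.8]
A [ 685.9 -228.    93.2]
B [ 593.9 -249.3   92.7]
nb [454.4 258.1  14.2]
scene tab 0 [nan nan] nan | start 0 
scene handle 195 [138.6 148.2] 326.754716501801 | start 198 [138.3 148.1]
  return _methods._mean(a, axis=axis, dtype=dtype,
  ret = um.true_divide(
  ret = ret.dtype.type(ret / rcount)
```

View pics/s7.png

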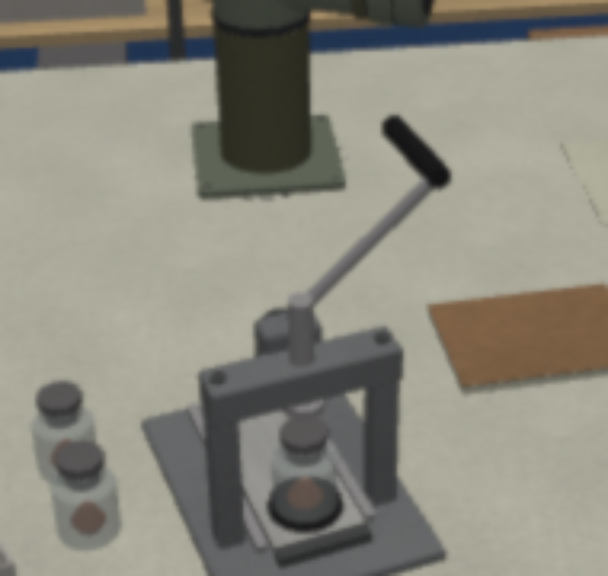

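The stopper sits on the jar (305,435), the lever is back at rest, the carriage is home and the jars and notebook haven't moved. I'm handing it in.

```bash
python3 -c "
from station import manip
print(manip.close_job())"
```

```text
the job is handed in; nothing more can be done
None
```

The job is handed in: I pushed the carriage home, swung the lever to its stop so the ram seated the stopper, and guided it back up to rest; the cameras show the two closed jars and the notebook unmoved.

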